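Turn the insert panel over with the spatula

ROBOT

A 6-joint arm with a two-finger parallel gripper is mounted at the origin on a cart in front of the work surface, level with it; the furniture and walls round the work are solid. World frame = base frame: x ahead of the robot, y to its left, z up, the work surface at z = 0. Lengths are in m, angles in degrees, forces in N, time in s.
With the tool pointing down it reaches from about 0.35 to 0.775 m from the base axis. Payload 5.5 kg.
Tool frame: the origin (TCP) lies on the centre line of the jaws, within the pads' length; the fingertips stand 19 mm ahead of it and the grasp point (between the pads) is the TCP (tcp_to_tips is the distance from the TCP to the fingertips, in m); x points along the fingers, z is the direction in which the jaws open and shut, and the axes are right-handed (so a half turn about x gives the same grasp; the last joint's range is limited). The gripper opens to 85 mm and grips with 20 to 120 N. Pads are 22 mm wide; open, the fingers measure 114 mm over their backs; the gripper's body (76 mm by 85 mm) begins 54 mm behind the grasp point. The pads swing forward as they close: fully open they stand 13 mm farther back than shut.
Start: joints at [-7.998, 17.945, 2.641, 74.691, 0, 82.002], TCP at [0.575, -0, 0.25] pointing down, gripper open.
Joint ranges: [-158.12, 158.12], [-49.38, 96.58], [-58.88, 72.47], [-126.05, 133.96], [-84.25, 85.87], [-180, 180]. Speed limits (degrees/s): [147.25, 147.25, 180, 180, 180, 180].

INTERFACE

Orientations are given as a 3x3 rotation matrix whose columns are the frame's x, y, z axes.
In Python, from station import * gives the robot as it stands.
- The arm moves only by the tool move_arm, never from a script. Its argument "increments" is a list of rows, each an object with "rotation": the turn, a rotation vector about the tool's x, y, z each as a share of 90 degrees, from -1 to 1, a list of three; "linear": the shift along the tool's x, y, z each as a share of 25 cm, from -1 to 1, a list of three; "grip": the opening, from 0 (shut) to 1 (fully open). In form: [{"rotation": [rx, ry, rz], "linear": [dx, dy, dz], "grip": grip}, ...]. A call has exactly 10 rows; each row is the pose to reach, as a shift and turn from the pose commanded when the call began, along the tool's axes at that moment; what a row does not reach only later rows make up. A row lasts 1/10 s, in which the tool goes at most 50 mm and 8.59 degrees, less where a joint would pass 70% of its speed; a pose out of reach is approached as far as the arm can. A call with a number of a shift or a turn outside -1 to 1 is refused whole. A call with a gripper value outside its range is refused whole. The fingers move at their own pace and stop on an object; "squeeze" is the grip in N (left out, the last holds). Time passes only in rows, so rows that repeat a pose let the fingers close, or fill a call up. It gives the time, the measured TCP pose, the force and the opening at its end, in the units of the state.
- read_state(): the state, without advancing time (a new reading comes with each control period).
- read_camera(name): name is "scene" or "side" or "wrist"; returns a dict with "frame" (420x560x3 uint8, blue, green, red), "camera_matrix" (3x3 intrinsics, pixels), "rvec" (rotation vector, rad) and "tvec" (3), from world to camera coordinates, as OpenCV has them. Camera axes: x right, y down, z forward; pixel columns grow to the right and rows downward; lengths in m; the calibration is good to about 2 mm. A picture is of the moment at which its call begins. There is no depth.
- hand_in(): hands the job in, once; it reports no verdict.
Trained networks look in the newest picture that a camera, given by its name, has taken for a name from the list of things; names that differ only in an ending like _2 or _b are one class to them, and where a whole thing is asked for, a point or a joint stands for the part that bears it (a point fixed in the world has none). Each returns a list of dicts, best first, with "confidence" (0 to 1); they miss things now and then, are a little off and sometimes report something else, mostly with a low value. They report only what shows in the picture. A call takes as long as a camera call. They do not tell look-alikes from the thing itself.
- cut_out(camera, query): "mask" (420x560 bool, what is visible of it) and "extent" ([left, top, right, bottom] in pixels, round what is visible of it).
- spot_point(camera, query): "at" ([column, row] in pixels: a listed point, or the origin of a listed thing).
The state is a dict: "time_s": time; "joints": joint angles; "dq": joint speeds; "joint_torque": joint torques, N m; "tcp_pos": TCP position; "orientation": TCP orientation; "ft_force": force on the tool from outside, world axes, zero at the start; "ft_torque": the same for the moment, N m; "width": finger opening in m.
Only numpy, scipy, OpenCV 4.12 (cv2) and the standard library are available. Lean on these libraries where they do the work, as an engineer would, in place of code of your own. Each camera call takes 0.05 s, during which the arm holds its last target. There are 200 camera calls.

TASK

Take the spatula from its rest, slide its blade under the freshly lacquered plywood panel in the low bay of the turning stand and, with a turn of the wrist, flip the panel over the step so that it lies flat in the high bay with its threaded inserts facing up. Lay the spatula back in its rest. Touch the panel only with the spatula, never with the gripper or arm, and do not knock over the screw jar.

Things in the scene. Friction and masses are not known exactly. Their poses are not given: they have to be found in the camera images.
- spatula_grip (a point): Loose spatula, 225 mm long, 0.2 kg. Point: middle of its round wooden handle, on the handle axis. x runs along the handle to the blade, z is up with the blade flat. Handle x = -60 to 60 mm, 25 mm thick; being round it can be gripped across from straight above or tilted to either side about x.
- spatula_blade (a point): Centre of the spatula's flat steel blade: 90 mm along x, 54 mm along y, 3 mm thick; axes as spatula_grip, which lies at (-120, 0, +45) mm from here. A cranked neck joins the blade's rear edge to the handle, rising between x = -40 and -54 mm from here.
- rest: Fixed wooden spatula rest: board 262 x 80 x 14 mm, two notched posts at x = -250 and -150 mm, 11 mm thick. Origin on the bench 200 mm ahead (+x) of the middle between the posts; x is where the blade points. Notch floors flat at z = 83 mm, 32 mm wide, flaring upward to z = 103 mm. The handle lies across both notches, blade level toward +x; grip it between the posts.
- rest_seat (a point): Point of the rest, axes as rest, where the middle of the handle (spatula_grip) is when the spatula lies in the notches: 95.5 mm above the bench, 12.5 mm above the notch floors.
- panel_center (a point): Centre of the loose plywood panel, 110 mm (its x) by 100 mm (its y) by 8 mm thick, about 0.12 kg. Its z axis points out of the plain face, which is up at the start; the face with four round brass threaded inserts (flush) is underneath. At the start it lies in the low bay.
- stand: Fixed wooden turning stand, 140 x 240 mm. Origin on the bench below the step; x: direction in which the blade is slid in, from the open end at x = -60; y: from the low bay over the step to the high bay. Low bay: panel on two rails, tops z = 34, at y = -16..0 and -108..-92 mm; between them a channel down to z = 12 for the blade. Stop across the far end at x = 68 mm, up to z = 46.
- step_edge (a point): Middle of the step's upper edge (stand frame 0, 0, 46 mm; axes as stand). High bay: slats from here 125 mm along +y, tops level with this point, 12 mm above the low rails; then a lip 8 mm higher. If the panel's outer (-y) side is lifted, its other edge catches against the step and it turns about that edge onto the slats; its centre then lies near y = +38, z = +4 mm.
- screw_jar: Glass screw jar with a green lid, 64 mm across, 84 mm tall, a loose bystander; origin at the centre of its underside, z up.
Things that resemble listed ones, but are neither listed nor needed, are in the scene too. What is shaped like the part that bears panel_center but black or red is not meant.

How it is judged:
By the outcome, as a careful person would: the job done as asked, in the order asked, and still so for the second after the job is handed in, with the robot touching nothing.
It also fails if it takes over 53 s, if anything falls off the work surface, if the arm or the gripper's body presses on something with over 40 N, if the wrist force passes 120 N, or if a joint passes its speed limit or range.

## Working session

There is one attempt and no reset: what is moved stays moved. The work goes in short steps, Python scripts to look and compute and a tool call to move; the robot and the scene stay as the last step left them, time stands still between calls to the robot, and variables do not carry over. Pictures are saved under pics/ and viewed, about 8 in all and at most 12, crops included, and the job is handed in when it is done.

Besides the shell and the picture viewer there is one more tool, called after "Emit:" by a JSON object that holds its "name" and its "arguments", one argument or row to a line. move_arm: Moves the arm, as the interface text tells. Shift numbers are shares of 25 cm and turn numbers shares of 90 degrees, none past 1 either way. Its arguments: {"type":"object","properties":{"increments":{"type":"array"},"squeeze":{"type":"number"}},"required":["increments"]}

```bash
ls; mkdir -p pics; cat > h.py <<'E'
from station import *
import numpy as np, cv2
def cam(n):
    c=read_camera(n); return c
def P(c):
    R=cv2.Rodrigues(np.array(c["rvec"],float))[0]; return np.array(c["camera_matrix"]),R,np.array(c["tvec"],float).ravel()
def ray(c,uv):
    K,R,t=P(c); d=R.T@np.linalg.solve(K,[uv[0],uv[1],1.]); return -R.T@t,d
def atz(c,uv,z):
    o,d=ray(c,uv); return o+d*(z-o[2])/d[2]
def proj(c,X):
    K,R,t=P(c); p=(R@np.atleast_2d(X).T).T+t; p=p@K.T; return p[:,:2]/p[:,2:]
def tri(obs):
    A=np.zeros((3,3));b=np.zeros(3)
    for c,uv in obs:
        o,d=ray(c,uv); d=d/np.linalg.norm(d); M=np.eye(3)-np.outer(d,d); A+=M;b+=M@o
    X=np.linalg.solve(A,b); return X
E
python3 - <<'E'
from h import *
cs={n:cam(n) for n in("scene","side")}
cv2.imwrite("pics/a_scene.png",cs["scene"]["frame"]);cv2.imwrite("pics/a_side.png",cs["side"]["frame"])
for n in cs:
    print(n,"cam",ray(cs[n],(280,210)))
    for q in("spatula_grip","spatula_blade","rest","rest_seat","panel_center","stand","step_edge","screw_jar"):
        print(n,q,[(np.round(d["at"]).tolist(),round(d["confidence"],2)) for d in spot_point(n,q)[:4]])
E
```

```text
pics
scene cam (array([1.03301495, 0.71962612, 1.21220549]), array([-0.3116734 , -0.49234562, -0.81290658]))
scene spatula_grip [([244.0, 166.0], 0.48)]
scene spatula_blade [([243.0, 167.0], 0.58)]
scene rest [([226.0, 181.0], 0.76)]
scene rest_seat [([278.0, 142.0], 0.75)]
scene panel_center [([338.0, 241.0], 0.95), ([398.0, 273.0], 0.76), ([268.0, 227.0], 0.74), ([185.0, 188.0], 0.59)]
scene stand [([275.0, 253.0], 0.75)]
scene step_edge [([273.0, 244.0], 0.75)]
scene screw_jar [([230.0, 219.0], 0.83)]
side cam (array([ 0.12613326, -1.00644271,  0.9967081 ]), array([ 0.32371331,  0.72063663, -0.61354562]))
side spatula_grip [([289.0, 221.0], 0.65), ([272.0, 278.0], 0.61)]
side spatula_blade [([312.0, 277.0], 0.62)]
side rest [([334.0, 279.0], 0.89), ([312.0, 276.0], 0.15)]
side rest_seat [([272.0, 275.0], 0.78)]
side panel_center [([293.0, 219.0], 0.96), ([232.0, 218.0], 0.81), ([380.0, 273.0], 0.81), ([194.0, 194.0], 0.61)]
side stand [([291.0, 220.0], 0.86)]
side step_edge [([287.0, 208.0], 0.8), ([288.0, 219.0], 0.56)]
side screw_jar [([325.0, 245.0], 0.64)]
```

```bash
python3 - <<'E'
import cv2
a=cv2.imread("pics/a_scene.png")[90:330,120:460];b=cv2.imread("pics/a_side.png")[130:330,130:450]
cv2.imwrite("pics/a1.png",cv2.resize(a,None,fx=2.3,fy=2.3,interpolation=2));cv2.imwrite("pics/a2.png",cv2.resize(b,None,fx=2.5,fy=2.5,interpolation=2))
E
```

```text
(no output)
```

View pics/a1.png

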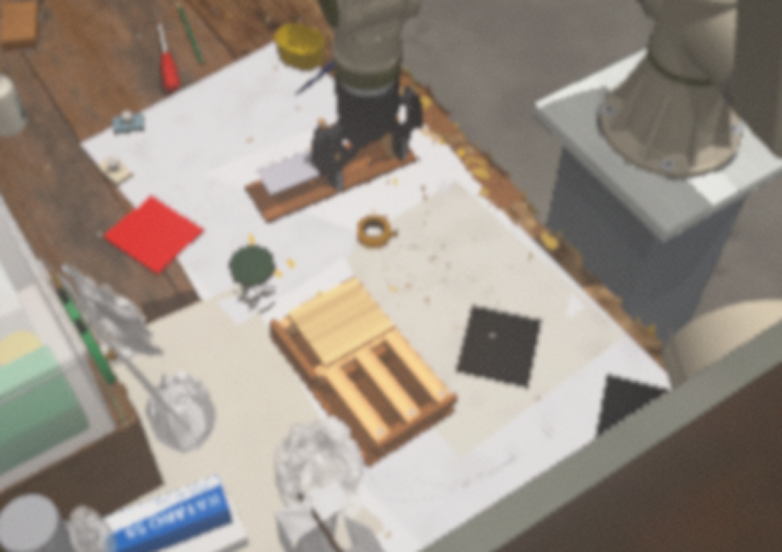

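View pics/a2.png

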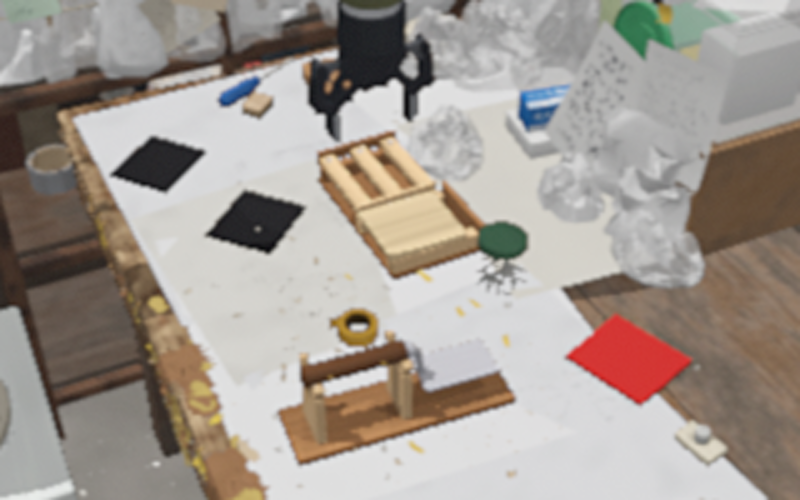

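Both pictures show one stand. The panel meant is the plain plywood one in its low bay (scene px ~(267,228), side ~(293,219)). The black panels (scene (338,241) and (398,273)) and the red one (185,188) are the decoys that the task rules out. The spatula lies in the rest with its blade pointing away from the robot. The jar with the green lid is just beyond the stand, at scene (230,207).

```bash
cat > m.py <<'E'
from h import *
def run(names=("scene","side")):
    cs={n:cam(n) for n in names}
    for n in names:
        for q,z in(("spatula_grip",.0955),("spatula_blade",.0505),("rest",0),("rest_seat",.0955),("panel_center",.038),("stand",0),("step_edge",.046),("screw_jar",0)):
            for d in spot_point(n,q)[:4]: print(n,q,np.round(d["at"],1).tolist(),round(d["confidence"],2),np.round(atz(cs[n],d["at"],z),4)[:2])
        for q,z in(("panel_center",.042),):
            for d in cut_out(n,q)[:4]:
                m=d["mask"].astype(np.uint8); ct=max(cv2.findContours(m,0,1)[0],key=len)[:,0,:].astype(float)
                w=np.array([atz(cs[n],p,z)[:2] for p in ct]); r=cv2.minAreaRect((w*1000).astype(np.float32))
                print(n,q,round(d["confidence"],2),"px",d["mask"].nonzero()[1].mean().round(),d["mask"].nonzero()[0].mean().round(),"rect",np.round(r[0],1),np.round(r[1],1),round(r[2],1))
    return cs
E
python3 - <<'E'
from m import *
run()
E
```

```text
scene spatula_blade [243.2, 166.4] 0.72 [ 0.5941 -0.2064]
scene panel_center [399.2, 270.5] 0.96 [0.4082 0.3803]
scene panel_center [189.3, 190.1] 0.73 [ 0.7913 -0.2232]
scene panel_center [266.8, 232.3] 0.66 [0.663  0.0577]
scene stand [276.3, 246.2] 0.78 [0.6532 0.0963]
scene stand [230.6, 219.3] 0.31 [ 0.7237 -0.0707]
scene step_edge [272.2, 243.0] 0.79 [0.672  0.1037]
scene screw_jar [232.2, 220.2] 0.59 [ 0.721  -0.0648]
scene panel_center 0.98 px 268.0 229.0 rect [654.5  48.4] [106.9 115.5] 89.8
scene panel_center 0.92 px 186.0 191.0 rect [ 801.2 -223.3] [ 99.1 112.5] 19.8
scene panel_center 0.81 px 336.0 240.0 rect [501.3 198.3] [113.2  96.8] 41.3
scene panel_center 0.75 px 391.0 263.0 rect [417.2 365.7] [91.7 78.7] 40.4
side spatula_grip [270.1, 275.9] 0.73 [ 0.4575 -0.1997]
side spatula_blade [312.4, 275.2] 0.61 [ 0.5836 -0.2071]
side rest [337.5, 278.2] 0.98 [ 0.6695 -0.2064]
side rest_seat [274.0, 271.8] 0.96 [ 0.4732 -0.19  ]
side panel_center [294.5, 221.4] 0.91 [0.6497 0.0441]
side panel_center [234.1, 217.8] 0.91 [0.4767 0.1458]
side panel_center [382.7, 275.2] 0.91 [ 0.7715 -0.2808]
side panel_center [193.9, 194.4] 0.6 [0.393  0.3311]
side stand [290.1, 217.1] 0.79 [0.667  0.1132]
side step_edge [287.1, 205.6] 0.91 [0.6596 0.1221]
side screw_jar [327.7, 241.9] 0.81 [ 0.7217 -0.0535]
side panel_center 0.86 px 295.0 219.0 rect [654.3  50.9] [105.4 114.1] 88.7
side panel_center 0.75 px 194.0 195.0 rect [390.  322.3] [114.2 105. ] 39.9
side panel_center 0.61 px 232.0 218.0 rect [471.1 144.5] [117.4 101.3] 41.5
side panel_center 0.6 px 381.0 274.0 rect [ 769.5 -274.6] [101.  110.3] 20.7
```

```bash
python3 - <<'E'
from h import *
s=read_state(); print({k:np.round(s[k],3).tolist() for k in("time_s","joints","tcp_pos","orientation","ft_force","width")})
c=cam("wrist"); cv2.imwrite("pics/w0.png",c["frame"]); print(ray(c,(280,210)))
for q,z in(("spatula_grip",.0955),("spatula_blade",.0505),("rest",0),("rest_seat",.0955),("panel_center",.038),("stand",0),("step_edge",.046),("screw_jar",0)):
    for d in spot_point("wrist",q)[:4]: print(q,np.round(d["at"],1).tolist(),round(d["confidence"],2),np.round(atz(c,d["at"],z),4)[:2])
E
```

```text
{'time_s': 1.9, 'joints': [-7.999, 17.944, 2.642, 74.69, 0.0, 82.001], 'tcp_pos': [0.575, -0.0, 0.25], 'orientation': [[0.0, 0.0, 1.0], [-0.0, 1.0, -0.0], [-1.0, -0.0, 0.0]], 'ft_force': [-0.472, -0.324, 0.657], 'width': 0.086}
(array([0.57530335, 0.07187565, 0.37531985]), array([-0.0049099 , -0.27812447, -0.96055128]))
spatula_blade [292.3, 377.1] 0.76 [ 0.5866 -0.2056]
panel_center [372.1, 127.0] 0.69 [0.6557 0.0513]
stand [372.1, 64.9] 0.97 [0.6607 0.1065]
step_edge [381.7, 56.7] 0.88 [0.6578 0.1086]
screw_jar [417.5, 235.3] 0.73 [ 0.7217 -0.065 ]
```

View pics/w0.png

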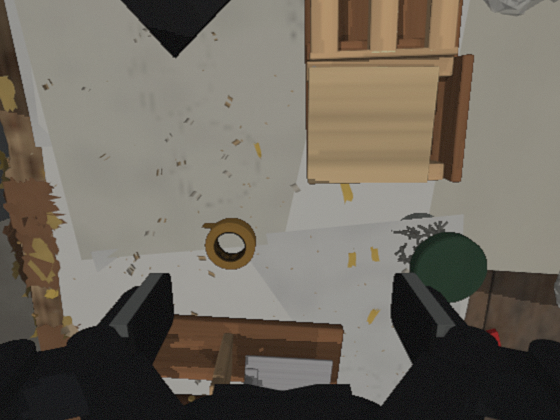

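The wrist view shows the panel at cols 307–437, rows 66–182, with the stop at col ~460–472. The step edge is at row ~60 and the jar lid is at (449,267). The rest board's top edge runs from (172,316) to (342,324).

```bash
python3 - <<'E'
from h import *
# wrist calibration needed: take again without moving
c=cam("wrist")
g=cv2.cvtColor(c["frame"],6)
for nm,uv,z in [("panel TL",(307,67),.042),("panel TR",(438,66),.042),("panel BR",(434,182),.042),("panel BL",(307,182),.042),
 ("step L",(306,60),.046),("step R",(455,57),.046),("stop far bottom",(462,181),.046),("stop far top",(473,56),.046),
 ("board TL",(172,316),.014),("board TR",(342,324),.014),("board BR",(337,394),.014),
 ("blade TL",(247,357),.052),("blade TR",(332,360),.052),("jar lid",(449,267),.084)]:
    print(nm,np.round(atz(c,uv,z)*1000,1)[:2])
a=c["frame"][30:200,290:490]; b=c["frame"][300:420,160:360]
cv2.imwrite("pics/w0c.png",np.vstack([cv2.resize(a,None,fx=3,fy=2.0,interpolation=2)*0+0,]) if 0 else np.vstack([cv2.resize(a,None,fx=2,fy=2,interpolation=2),cv2.resize(b,None,fx=2,fy=2,interpolation=2)]))
E
```

```text
panel TL [596.4 100.9]
panel TR [706.8 101.8]
panel BR [715.    2.3]
panel BL [598.4   2.2]
step L [595.2 106. ]
step R [718.4 108.4]
stop far bottom [738.6   4.1]
stop far top [733.2 109.2]
board TL [ 453.4 -155.5]
board TR [ 642.8 -165.4]
board BR [ 641.3 -260.9]
blade TL [ 539.6 -179.5]
blade TR [ 627.3 -183.1]
jar lid [719.  -63.3]
```

View pics/w0c.png

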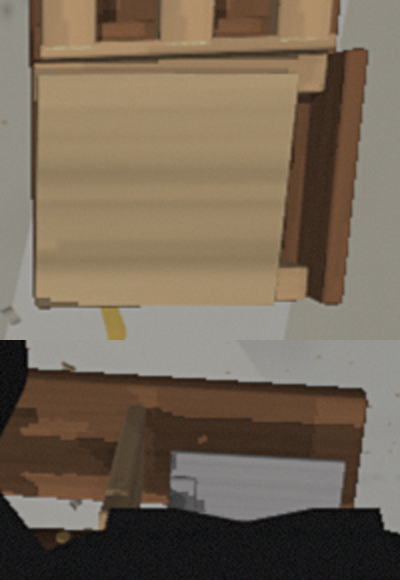

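```bash
cat >> h.py <<'E'
from scipy.spatial.transform import Rotation as Ro
def Rt(yaw,phi):
    return Ro.from_euler("z",yaw,degrees=True).as_matrix()@Ro.from_euler("x",phi,degrees=True).as_matrix()@np.array([[0,-1,0],[0,0,1],[-1,0,0.]])
def inc(p0,R0,p,R):
    return np.round(R0.T@(np.array(p)-p0)/.25,3).tolist(), np.round(Ro.from_matrix(R0.T@R).as_rotvec(degrees=True)/90,3).tolist()
E
python3 - <<'E'
from h import *
c=cam("wrist"); s=read_state()
for nm,uv,z in [("stepL",(312,58.5),.046),("stepR",(457.5,54),.046),("stop in top",(463.5,56),.046),("in bot",(453,181.5),.046),("out top",(473.5,56),.046),("out bot",(460.5,181.5),.046),("TL",(308.5,66),.042),("TR",(439,66.5),.042),("BR",(428.5,181.5),.042),("BL",(308,182),.042)]:
    print(nm,np.round(atz(c,uv,z)*1000,1)[:2])
print(inc(np.array([.575,0,.25]),np.array(s["orientation"]),[.455,-.2,.25],Rt(-2.7,0)),s["time_s"])
E
```

```text
stepL [600.2 107.2]
stepR [720.2 110.7]
stop in top [725.3 109.2]
in bot [730.5   3.6]
out top [733.6 109.2]
out bot [737.3   3.6]
TL [597.7 101.7]
TR [707.7 101.4]
BR [709.9   2.8]
BL [599.3   2.2]
([0.0, -0.8, -0.48], [-0.97, 0.0, 0.0]) 2.45
```

Emit:
{"name": "move_arm", "arguments": {
  "increments": [
    {"rotation": [-0.09, 0, 0], "linear": [0, -0.15, -0.09], "grip": 1},
    {"rotation": [-0.18, 0, 0], "linear": [0, -0.3, -0.18], "grip": 1},
    {"rotation": [-0.27, 0, 0], "linear": [0, -0.45, -0.27], "grip": 1},
    {"rotation": [-0.36, 0, 0], "linear": [0, -0.6, -0.36], "grip": 1},
    {"rotation": [-0.45, 0, 0], "linear": [0, -0.75, -0.45], "grip": 1},
    {"rotation": [-0.54, 0, 0], "linear": [0, -0.8, -0.48], "grip": 1},
    {"rotation": [-0.63, 0, 0], "linear": [0, -0.8, -0.48], "grip": 1},
    {"rotation": [-0.75, 0, 0], "linear": [0, -0.8, -0.48], "grip": 1},
    {"rotation": [-0.9, 0, 0], "linear": [0, -0.8, -0.48], "grip": 1},
    {"rotation": [-0.97, 0, 0], "linear": [0, -0.8, -0.48], "grip": 1}
  ]
}}

```text
time_s: 3.45
tcp_pos: [0.455, -0.2002, 0.2504]
orientation: [[0.0, -0.992, 0.125], [-0.0, 0.125, 0.992], [-1.0, -0.0, -0.0]]
ft_force: [-0.3, -0.1, 0.5]
width: 0.0856
```

```bash
python3 - <<'E'
from h import *
s=read_state(); print({k:np.round(s[k],3).tolist() for k in("time_s","joints","tcp_pos","orientation","ft_force","width")})
c=cam("wrist"); cv2.imwrite("pics/w1.png",c["frame"]); np.savez("w1.npz",**{k:c[k] for k in("camera_matrix","rvec","tvec")})
for q,z in(("spatula_grip",.0955),("spatula_blade",.0505),("rest_seat",.0955)):
    for d in spot_point("wrist",q)[:4]: print(q,np.round(d["at"],1).tolist(),round(d["confidence"],2),np.round(atz(c,d["at"],z),4)[:2])
E
```

```text
{'time_s': 3.45, 'joints': [-33.014, 9.282, -8.593, 72.106, 0.005, -25.827], 'tcp_pos': [0.455, -0.2, 0.25], 'orientation': [[0.0, -0.992, 0.125], [-0.0, 0.125, 0.992], [-1.0, -0.0, -0.0]], 'ft_force': [-0.269, -0.117, 0.546], 'width': 0.086}
spatula_grip [284.8, 204.9] 0.89 [ 0.4608 -0.1981]
spatula_grip [418.7, 379.4] 0.62 [ 0.6394 -0.0972]
spatula_blade [292.6, 311.9] 0.84 [ 0.5837 -0.205 ]
rest_seat [420.0, 375.7] 0.25 [ 0.6355 -0.0959]
```

View pics/w1.png

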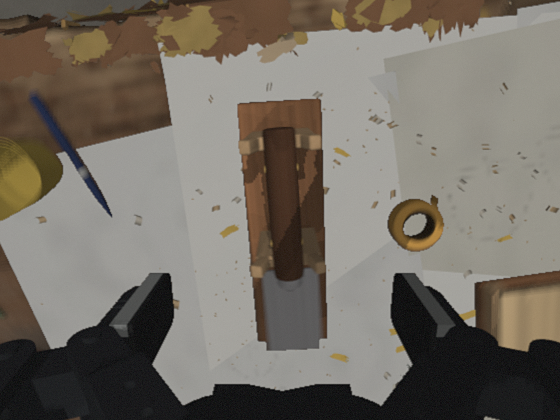

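The spatula lies in the rest, with its handle running from (279,130) to (290,280) and its blade over cols 264–322, rows 270–349. The tape ring is at (415,225), clear of it.

```bash
python3 - <<'E'
from h import *
c=dict(np.load("w1.npz"))
for nm,uv,z in [("h0",(279,130),.0955),("h1",(290,278),.0955),("bladeBL",(266,350),.052),("bladeBR",(322,348),.052),("board",(239,104),.014),("board",(320,99),.014),("board",(257,341),.014),("board",(327,339),.014)]:
    print(nm,np.round(atz(c,uv,z)*1000,1)[:2])
s=read_state();p0=np.array([.455,-.2,.25]);R0=np.array(s["orientation"])
yaw=-3
R=Rt(yaw,55); G=np.array([.4525,-.1985,.0955])
print(inc(p0,R0,G-R[:,0]*.12,R), (R[:,0]))
E
```

```text
h0 [ 403.1 -195.4]
h1 [ 524.  -201.5]
bladeBL [ 623.3 -237.1]
bladeBR [ 628. -180.]
board [ 380.2 -230.9]
board [ 385.2 -155. ]
board [ 638.2 -251.1]
board [ 645.5 -172. ]
([0.343, -0.022, -0.387], [-0.048, -0.611, 0.025]) [ 0.04287111  0.81802942 -0.57357644]
```

```bash
python3 - <<'E'
from h import *
s=read_state();p0=np.array(s["tcp_pos"]);R0=np.array(s["orientation"]);print(p0,R0[:,2])
R=Rt(-3.5,55); G=np.array([.4555,-.1982,.0955])
print(inc(p0,R0,G-R[:,0]*.12,R),inc(G-R[:,0]*.12,R,G,R))
E
```

```text
[ 0.45504146 -0.20002966  0.25037939] [ 1.34351909e-01  9.90933679e-01 -8.83365053e-05]
([0.344, -0.03, -0.385], [-0.043, -0.611, 0.023]) ([0.48, 0.0, -0.0], [0.0, 0.0, 0.0])
```

Emit:
{"name": "move_arm", "arguments": {
  "increments": [
    {"rotation": [-0.004, -0.06, 0.002], "linear": [0.034, -0.003, -0.039], "grip": 1},
    {"rotation": [-0.01, -0.14, 0.005], "linear": [0.08, -0.007, -0.09], "grip": 1},
    {"rotation": [-0.016, -0.23, 0.009], "linear": [0.13, -0.011, -0.145], "grip": 1},
    {"rotation": [-0.022, -0.32, 0.012], "linear": [0.18, -0.016, -0.2], "grip": 1},
    {"rotation": [-0.029, -0.41, 0.015], "linear": [0.23, -0.02, -0.26], "grip": 1},
    {"rotation": [-0.035, -0.5, 0.019], "linear": [0.28, -0.025, -0.315], "grip": 1},
    {"rotation": [-0.04, -0.57, 0.021], "linear": [0.32, -0.028, -0.36], "grip": 1},
    {"rotation": [-0.043, -0.611, 0.023], "linear": [0.344, -0.03, -0.385], "grip": 1},
    {"rotation": [-0.043, -0.611, 0.023], "linear": [0.344, -0.03, -0.385], "grip": 1},
    {"rotation": [-0.043, -0.611, 0.023], "linear": [0.344, -0.03, -0.385], "grip": 1}
  ]
}}

```text
time_s: 4.65
tcp_pos: [0.4499, -0.2966, 0.1635]
orientation: [[0.047, -0.998, 0.036], [0.818, 0.059, 0.572], [-0.573, 0.003, 0.819]]
ft_force: [-0.7, 0.7, 0.6]
width: 0.0854
```

```bash
python3 - <<'E'
from h import *
s=read_state();p0=np.array(s["tcp_pos"]);R0=np.array(s["orientation"]);print(s["time_s"],p0,np.round(s["joints"],1))
R=Rt(-3.5,55); G=np.array([.4555,-.1982,.0955])
print(inc(p0,R0,G,R))
E
```

```text
4.65 [ 0.44991622 -0.2965529   0.16346976] [-57.   50.4  21.8 110.5  29.  -67. ]
([0.479, 0.0, 0.003], [-0.001, 0.0, -0.002])
```

Emit:
{"name": "move_arm", "arguments": {
  "increments": [
    {"rotation": [0, 0, 0], "linear": [0.09, 0, 0], "grip": 1},
    {"rotation": [0, 0, 0], "linear": [0.2, 0, 0.001], "grip": 1},
    {"rotation": [0, 0, 0], "linear": [0.3, 0, 0.002], "grip": 1},
    {"rotation": [0, 0, 0], "linear": [0.39, 0, 0.003], "grip": 1},
    {"rotation": [0, 0, 0], "linear": [0.45, 0, 0.003], "grip": 1},
    {"rotation": [0, 0, 0], "linear": [0.479, 0, 0.003], "grip": 0.6},
    {"rotation": [0, 0, 0], "linear": [0.479, 0, 0.003], "grip": 0.2},
    {"rotation": [0, 0, 0], "linear": [0.479, 0, 0.003], "grip": 0},
    {"rotation": [0, 0, 0], "linear": [0.479, 0, 0.003], "grip": 0},
    {"rotation": [0, 0, 0], "linear": [0.479, 0, 0.003], "grip": 0}
  ],
  "squeeze": 90
}}

```text
time_s: 5.65
tcp_pos: [0.4558, -0.1988, 0.0966]
orientation: [[0.048, -0.998, 0.033], [0.817, 0.058, 0.573], [-0.574, -0.0, 0.819]]
ft_force: [-0.2, -1.0, 0.4]
width: 0.0225
```

```bash
python3 - <<'E'
from h import *
s=read_state();p0=np.array(s["tcp_pos"]);R0=np.array(s["orientation"]);print(s["time_s"],p0,np.round(s["joints"],1),s["width"],np.round(s["ft_force"],1))
print(inc(p0,R0,p0+[0,0,.08],Rt(-3.5,55)))
E
```

```text
5.65 [ 0.45575666 -0.19880937  0.09656295] [-51.6  46.3   3.5  94.   33.1 -62.9] 0.022510894089412172 [-0.2 -1.   0.4]
([-0.184, -0.0, 0.262], [0.001, -0.0, -0.001])
```

Emit:
{"name": "move_arm", "arguments": {
  "increments": [
    {"rotation": [0, 0, 0], "linear": [0, 0, 0], "grip": 0},
    {"rotation": [0, 0, 0], "linear": [-0.01, 0, 0.015], "grip": 0},
    {"rotation": [0, 0, 0], "linear": [-0.03, 0, 0.043], "grip": 0},
    {"rotation": [0, 0, 0], "linear": [-0.06, 0, 0.085], "grip": 0},
    {"rotation": [0, 0, 0], "linear": [-0.09, 0, 0.13], "grip": 0},
    {"rotation": [0, 0, 0], "linear": [-0.12, 0, 0.17], "grip": 0},
    {"rotation": [0, 0, 0], "linear": [-0.15, 0, 0.215], "grip": 0},
    {"rotation": [0, 0, 0], "linear": [-0.175, 0, 0.25], "grip": 0},
    {"rotation": [0, 0, 0], "linear": [-0.184, 0, 0.262], "grip": 0},
    {"rotation": [0, 0, 0], "linear": [-0.184, 0, 0.262], "grip": 0}
  ]
}}

```text
time_s: 6.65
tcp_pos: [0.4557, -0.1984, 0.1769]
orientation: [[0.047, -0.998, 0.033], [0.817, 0.057, 0.573], [-0.574, -0.0, 0.819]]
ft_force: [0.2, 0.2, -1.2]
width: 0.0225
```

```bash
python3 - <<'E'
from h import *
s=read_state();p0=np.array(s["tcp_pos"]);R0=np.array(s["orientation"]);print(s["time_s"],p0,np.round(s["joints"],1),s["width"],np.round(s["ft_force"],1))
ims=[]
for n in("side","wrist"):
    c=cam(n); np.savez(f"l_{n}.npz",**{k:c[k] for k in("camera_matrix","rvec","tvec")}); ims.append(c["frame"])
cv2.imwrite("pics/l.png",np.hstack([cv2.resize(ims[0][180:320,190:390],(560,392),interpolation=2)[:,:400],ims[1][14:406,80:480]]))
E
```

```text
6.65 [ 0.45571179 -0.19838073  0.17687092] [-51.5  41.6   7.  102.2  33.  -62.9] 0.022493286337560918 [ 0.2  0.2 -1.2]
```

View pics/l.png

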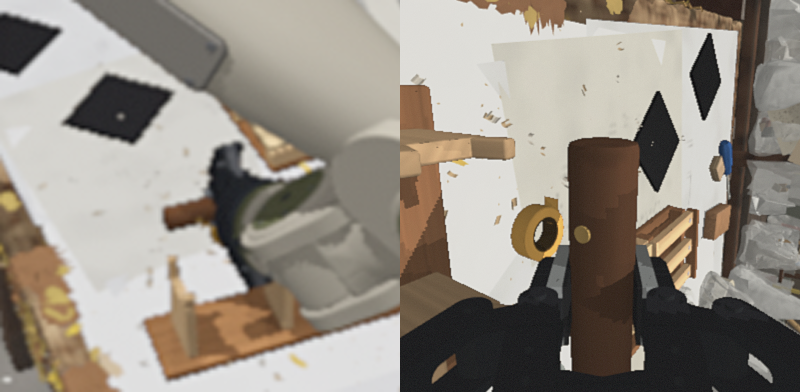

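Lift worked: the spatula is out of the notches, level and central in the jaws. Next I go to the point in front of the channel.

```bash
cat >> h.py <<'E'
O=np.array([.654,.1088,0]); YAW=1.3; OFF=np.array([.1277,0,-.045]); PHI=55; SY=-3.0+3.3  # spatula yaw minus tool yaw
def target(cs,t,yaw=YAW):
    "cs: blade centre in stand frame (m); t: lift angle"
    C=O+Ro.from_euler("z",YAW,degrees=True).as_matrix()@np.array(cs)
    S=Ro.from_euler("z",yaw,degrees=True).as_matrix()@Ro.from_euler("x",-t,degrees=True).as_matrix()
    return C-S@OFF, Rt(yaw,PHI-t)
def now():
    s=read_state(); p=np.array(s["tcp_pos"]);R=np.array(s["orientation"])
    print("t",s["time_s"],np.round(p,4),"J",np.round(s["joints"],1),"w",round(s["width"],4),"F",np.round(s["ft_force"],1)); return p,R
E
python3 - <<'E'
from h import *
p,R=now()
a=target([-.128,-.055,.085],0); b=target([-.128,-.055,.026],0)
print(a[0],inc(p,R,*a)); print(b[0],inc(*a,*b))
E
```

```text
t 6.75 [ 0.4555 -0.1981  0.176 ] J [-51.5  41.6   6.9 102.2  33.  -62.9] w 0.0225 F [ 1.1  0.1 -2.3]
[0.39961362 0.04801301 0.13      ] ([0.9, 0.279, 0.405], [-0.03, 0.0, 0.041])
[0.39961362 0.04801301 0.071     ] ([0.135, 0.0, -0.193], [0.0, 0.0, 0.0])
```

Emit:
{"name": "move_arm", "arguments": {
  "increments": [
    {"rotation": [-0.002, 0, 0.003], "linear": [0.05, 0.016, 0.023], "grip": 0},
    {"rotation": [-0.005, 0, 0.007], "linear": [0.15, 0.047, 0.068], "grip": 0},
    {"rotation": [-0.01, 0, 0.013], "linear": [0.28, 0.087, 0.126], "grip": 0},
    {"rotation": [-0.014, 0, 0.019], "linear": [0.42, 0.13, 0.19], "grip": 0},
    {"rotation": [-0.019, 0, 0.026], "linear": [0.56, 0.174, 0.252], "grip": 0},
    {"rotation": [-0.023, 0, 0.032], "linear": [0.69, 0.214, 0.31], "grip": 0},
    {"rotation": [-0.027, 0, 0.037], "linear": [0.8, 0.248, 0.36], "grip": 0},
    {"rotation": [-0.029, 0, 0.04], "linear": [0.87, 0.27, 0.391], "grip": 0},
    {"rotation": [-0.03, 0, 0.041], "linear": [0.9, 0.279, 0.405], "grip": 0},
    {"rotation": [-0.03, 0, 0.041], "linear": [0.9, 0.279, 0.405], "grip": 0}
  ]
}}

```text
time_s: 7.75
tcp_pos: [0.3992, 0.0487, 0.1302]
orientation: [[-0.019, -1.0, -0.014], [0.819, -0.024, 0.573], [-0.573, -0.0, 0.82]]
ft_force: [0.7, 0.2, -1.3]
width: 0.0224
```

```bash
python3 - <<'E'
from h import *
p,R=now()
b=target([-.128,-.055,.026],0)
print(b[0],inc(p,R,*b))
E
```

```text
t 7.75 [0.3992 0.0487 0.1302] J [-34.6  27.2 -26.1  76.7  41.6 -51.7] w 0.0224 F [ 0.7  0.2 -1.3]
[0.39961362 0.04801301 0.071     ] ([0.133, -0.002, -0.196], [0.0, 0.0, -0.001])
```

Emit:
{"name": "move_arm", "arguments": {
  "increments": [
    {"rotation": [0, 0, 0], "linear": [0.01, 0, -0.015], "grip": 0},
    {"rotation": [0, 0, 0], "linear": [0.03, 0, -0.043], "grip": 0},
    {"rotation": [0, 0, 0], "linear": [0.055, 0, -0.08], "grip": 0},
    {"rotation": [0, 0, 0], "linear": [0.08, -0.001, -0.117], "grip": 0},
    {"rotation": [0, 0, 0], "linear": [0.105, -0.001, -0.154], "grip": 0},
    {"rotation": [0, 0, 0], "linear": [0.123, -0.002, -0.181], "grip": 0},
    {"rotation": [0, 0, 0], "linear": [0.133, -0.002, -0.196], "grip": 0},
    {"rotation": [0, 0, 0], "linear": [0.133, -0.002, -0.196], "grip": 0},
    {"rotation": [0, 0, 0], "linear": [0.133, -0.002, -0.196], "grip": 0},
    {"rotation": [0, 0, 0], "linear": [0.133, -0.002, -0.196], "grip": 0}
  ]
}}

```text
time_s: 8.75
tcp_pos: [0.4006, 0.0469, 0.0714]
orientation: [[-0.017, -1.0, -0.014], [0.819, -0.022, 0.573], [-0.574, -0.001, 0.819]]
ft_force: [0.2, 0.2, -2.0]
width: 0.023
```

```bash
python3 - <<'E'
from h import *
p,R=now()
t,_=target([0,0,0],0); 
S=Ro.from_euler("z",YAW,degrees=True).as_matrix(); C=p+S@OFF; print("blade expected",C)
ims=[]
for n in("side","scene"):
    c=cam(n); ims.append(c["frame"].copy())
    print(n,[(q,np.round(d["at"],1).tolist(),round(d["confidence"],2),np.round(atz(c,d["at"],z),4)[:2]) for q,z in(("spatula_blade",C[2]),("step_edge",.046),("panel_center",.038)) for d in spot_point(n,q)[:3]], "exp px",proj(c,C).round(1))
    cor=proj(c,[C+S@np.array([x,y,.0015]) for x,y in((.045,.027),(.045,-.027),(-.045,-.027),(-.045,.027))])
    so=[O+S@np.array(v) for v in((-.06,0,.046),(.068,0,.046),(-.06,-.016,.034),(-.06,-.092,.034),(-.06,-.108,.034))]
    k=4 if n=="side" else 3.4
    x0,y0=(225,165) if n=="side" else (215,165)
    im=cv2.resize(ims[-1][y0:y0+100,x0:x0+110] if n=="side" else ims[-1][y0:y0+118,x0:x0+115],None,fx=k,fy=k,interpolation=2)
    for q in cor: cv2.circle(im,tuple(int(v) for v in (q-[x0-.5,y0-.5])*k),2,(0,0,255),-1)
    for q in proj(c,so): cv2.circle(im,tuple(int(v) for v in (q-[x0-.5,y0-.5])*k),2,(255,0,0),-1)
    ims[-1]=im[:400,:395]
h=min(i.shape[0] for i in ims); cv2.imwrite("pics/pre.png",np.hstack([i[:h] for i in ims]))
E
```

```text
t 8.75 [0.4006 0.0469 0.0714] J [-34.7  32.5 -28.1  69.3  41.6 -51.7] w 0.023 F [ 0.2  0.2 -2. ]
blade expected [0.5282287  0.04983862 0.02638508]
side [('panel_center', [192.5, 196.4], 0.93, array([0.3851, 0.3216])), ('panel_center', [378.8, 271.2], 0.78, array([ 0.7705, -0.2627])), ('panel_center', [292.7, 219.8], 0.74, array([0.648 , 0.0541]))] exp px [[259.7 233.3]]
scene [('spatula_blade', [300.5, 211.2], 0.85, array([0.5253, 0.0414])), ('step_edge', [271.4, 242.5], 0.66, array([0.6731, 0.1009])), ('panel_center', [268.5, 227.4], 0.97, array([0.649 , 0.0451])), ('panel_center', [187.1, 189.6], 0.93, array([ 0.7965, -0.2291])), ('panel_center', [335.3, 242.5], 0.9, array([0.5073, 0.2024]))] exp px [[301.2 213.4]]
```

View pics/pre.png

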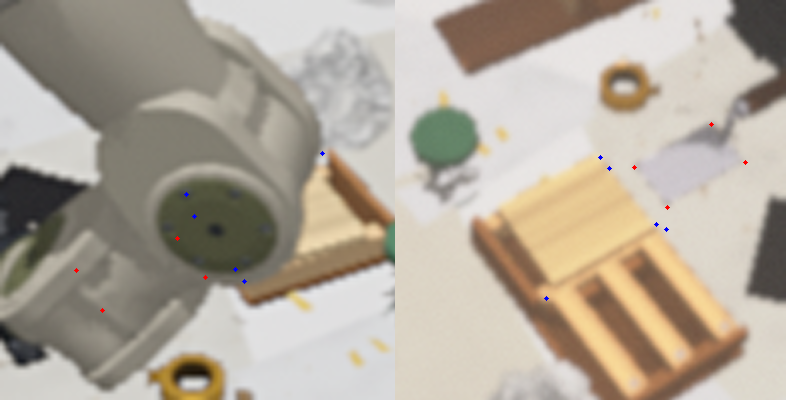

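The right crop (scene camera) shows the blade in front of the channel. Its corners lie within about 4 px (4 mm) of the predicted red dots, and the predicted blue stand points are shifted by a similar amount. The side view is blocked by the arm. I insert in two steps and check the force in between.

```bash
python3 - <<'E'
from h import *
p,R=now()
b=target([-.075,-.055,.026],0);e=target([-.022,-.055,.026],0)
print(inc(p,R,*b));print(inc(p,R,*e))
E
```

```text
t 9.15 [0.4004 0.047  0.0712] J [-34.7  32.6 -28.2  69.2  41.6 -51.7] w 0.0223 F [ 0.7  0.5 -2.2]
([0.004, -0.209, 0.002], [0.0, 0.0, 0.001])
([0.004, -0.421, 0.002], [0.0, 0.0, 0.001])
```

Emit:
{"name": "move_arm", "arguments": {
  "increments": [
    {"rotation": [0, 0, 0], "linear": [0.004, -0.01, 0.002], "grip": 0},
    {"rotation": [0, 0, 0], "linear": [0.004, -0.03, 0.002], "grip": 0},
    {"rotation": [0, 0, 0], "linear": [0.004, -0.055, 0.002], "grip": 0},
    {"rotation": [0, 0, 0], "linear": [0.004, -0.08, 0.002], "grip": 0},
    {"rotation": [0, 0, 0], "linear": [0.004, -0.105, 0.002], "grip": 0},
    {"rotation": [0, 0, 0], "linear": [0.004, -0.13, 0.002], "grip": 0},
    {"rotation": [0, 0, 0], "linear": [0.004, -0.155, 0.002], "grip": 0},
    {"rotation": [0, 0, 0], "linear": [0.004, -0.18, 0.002], "grip": 0},
    {"rotation": [0, 0, 0], "linear": [0.004, -0.2, 0.002], "grip": 0},
    {"rotation": [0, 0, 0], "linear": [0.004, -0.209, 0.002], "grip": 0}
  ]
}}

```text
time_s: 10.15
tcp_pos: [0.4532, 0.0492, 0.0709]
orientation: [[-0.018, -1.0, -0.014], [0.819, -0.023, 0.573], [-0.574, -0.001, 0.819]]
ft_force: [0.2, -0.2, -1.3]
width: 0.0225
```

```bash
python3 - <<'E'
from h import *
p,R=now()
e=target([-.022,-.055,.026],0)
print(inc(p,R,*e))
c=cam("scene");print([(np.round(d["at"],1),d["confidence"]) for d in spot_point("scene","panel_center")[:5]])
E
```

```text
t 10.15 [0.4532 0.0492 0.0709] J [-30.9  35.4 -21.4  70.5  43.9 -47.7] w 0.0225 F [ 0.2 -0.2 -1.3]
([-0.0, -0.21, -0.0], [0.001, 0.0, 0.001])
[(array([186.7, 192.5]), 0.97), (array([395.3, 274.4]), 0.76), (array([265.2, 228.5]), 0.75), (array([336.4, 241. ]), 0.72)]
```

Emit:
{"name": "move_arm", "arguments": {
  "increments": [
    {"rotation": [0, 0, 0], "linear": [0, -0.01, 0], "grip": 0},
    {"rotation": [0, 0, 0], "linear": [0, -0.03, 0], "grip": 0},
    {"rotation": [0, 0, 0], "linear": [0, -0.055, 0], "grip": 0},
    {"rotation": [0, 0, 0], "linear": [0, -0.08, 0], "grip": 0},
    {"rotation": [0, 0, 0], "linear": [0, -0.105, 0], "grip": 0},
    {"rotation": [0, 0, 0], "linear": [0, -0.13, 0], "grip": 0},
    {"rotation": [0, 0, 0], "linear": [0, -0.155, 0], "grip": 0},
    {"rotation": [0, 0, 0], "linear": [0, -0.18, 0], "grip": 0},
    {"rotation": [0, 0, 0], "linear": [0, -0.2, 0], "grip": 0},
    {"rotation": [0, 0, 0], "linear": [0, -0.21, 0], "grip": 0}
  ]
}}

```text
time_s: 11.25
tcp_pos: [0.5056, 0.0504, 0.071]
orientation: [[-0.018, -1.0, -0.014], [0.819, -0.023, 0.573], [-0.573, -0.001, 0.819]]
ft_force: [-0.5, 0.3, -2.0]
width: 0.0227
```

```bash
cat >> h.py <<'E'
E0=46.
def flip(t,d=46.,yh=-8.,push=0.,xs=-22):
    a=np.radians(t); u=np.array([-np.cos(a),np.sin(a)]); n=np.array([-np.sin(a),-np.cos(a)])
    c=(np.array([yh,34])+d*u+1.5*n) if t<=90 else (np.array([0,46])+9.5*n+(d-12)*u)
    return np.array([xs,c[0]+push,c[1]])/1000
E
python3 - <<'E'
from h import *
p,R=now()
c=cam("scene"); im=c["frame"][165:285,215:345]; cv2.imwrite("pics/ins.png",cv2.resize(im,None,fx=4,fy=4,interpolation=2))
for t in(0,4,10,18,26,34,42,50,58,65): print(t,flip(t),inc(p,R,*target(flip(t),t)))
E
```

```text
t 11.25 [0.5056 0.0504 0.071 ] J [-27.9  38.5 -14.1  72.2  45.7 -44.3] w 0.0227 F [-0.5  0.3 -2. ]
0 [-0.022  -0.054   0.0325] ([-0.012, 0.0, 0.024], [0.001, 0.0, 0.001])
4 [-0.022      -0.05399258  0.03571245] ([-0.009, 0.0, 0.041], [0.001, 0.045, 0.001])
10 [-0.022      -0.05356163  0.0405106 ] ([-0.002, 0.0, 0.066], [0.001, 0.111, 0.001])
18 [-0.022      -0.05221213  0.0467882 ] ([0.012, 0.0, 0.099], [0.0, 0.2, 0.001])
26 [-0.022      -0.05000208  0.05281688] ([0.03, 0.0, 0.13], [0.0, 0.289, 0.001])
34 [-0.022      -0.04697452  0.05847932] ([0.052, 0.0, 0.157], [0.0, 0.378, 0.001])
42 [-0.022      -0.04318836  0.06366529] ([0.077, 0.0, 0.182], [0.0, 0.467, 0.001])
50 [-0.022      -0.0387173   0.06827386] ([0.106, 0.0, 0.202], [0.0, 0.556, 0.001])
58 [-0.022      -0.03364836  0.07221533] ([0.137, 0.0, 0.219], [0.0, 0.645, 0.001])
65 [-0.022      -0.0287999   0.07505623] ([0.166, 0.0, 0.229], [0.0, 0.722, 0.001])
```

View pics/ins.png

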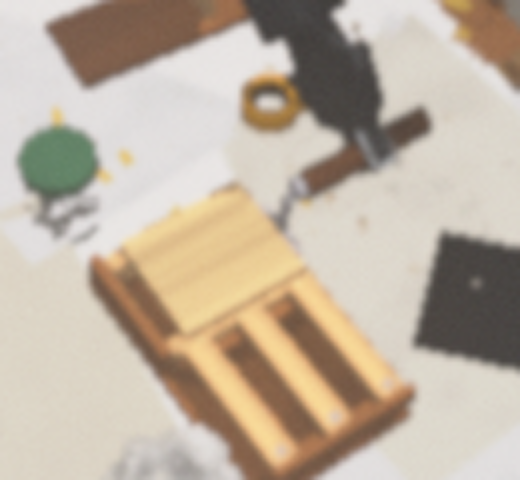

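The blade is under the panel with its neck just outside the near edge, at crop (290,210), and the panel is undisturbed. Now the first part of the flip.

Emit:
{"name": "move_arm", "arguments": {
  "increments": [
    {"rotation": [0, 0, 0], "linear": [-0.006, 0, 0.012], "grip": 0},
    {"rotation": [0, 0, 0.001], "linear": [-0.012, 0, 0.022], "grip": 0},
    {"rotation": [0, 0.022, 0.001], "linear": [-0.011, 0, 0.032], "grip": 0},
    {"rotation": [0, 0.056, 0.001], "linear": [-0.008, 0, 0.045], "grip": 0},
    {"rotation": [0, 0.1, 0.001], "linear": [-0.003, 0, 0.062], "grip": 0},
    {"rotation": [0, 0.155, 0.001], "linear": [0.005, 0, 0.083], "grip": 0},
    {"rotation": [0, 0.211, 0.001], "linear": [0.014, 0, 0.103], "grip": 0},
    {"rotation": [0, 0.267, 0.001], "linear": [0.025, 0, 0.122], "grip": 0},
    {"rotation": [0, 0.322, 0.001], "linear": [0.038, 0, 0.14], "grip": 0},
    {"rotation": [0, 0.378, 0.001], "linear": [0.052, 0, 0.157], "grip": 0}
  ]
}}

```text
time_s: 12.3
tcp_pos: [0.5038, 0.0836, 0.0965]
orientation: [[-0.008, -1.0, -0.021], [0.355, -0.022, 0.935], [-0.935, -0.0, 0.355]]
ft_force: [-0.8, -0.5, -2.9]
width: 0.0222
```

```bash
python3 - <<'E'
from h import *
p,R=now()
c=cam("scene"); im=c["frame"][165:285,215:345]; cv2.imwrite("pics/f1.png",cv2.resize(im,None,fx=4,fy=4,interpolation=2))
for t in(34,40,46,52,58,64,70,75,80,85): print(t,flip(t),inc(p,R,*target(flip(t),t)))
E
```

```text
t 12.3 [0.5038 0.0836 0.0965] J [-10.9  18.5 -22.3  53.8  20.3 -13. ] w 0.0222 F [-0.8 -0.5 -2.9]
34 [-0.022      -0.04697452  0.05847932] ([0.003, -0.004, -0.001], [-0.0, -0.002, 0.0])
40 [-0.022      -0.04420223  0.06241916] ([0.008, -0.004, 0.025], [-0.0, 0.064, 0.0])
46 [-0.022      -0.04103329  0.06604764] ([0.016, -0.004, 0.05], [-0.0, 0.131, 0.0])
52 [-0.022      -0.03750244  0.069325  ] ([0.026, -0.004, 0.075], [-0.0, 0.198, 0.0])
58 [-0.022      -0.03364836  0.07221533] ([0.039, -0.004, 0.098], [-0.0, 0.264, 0.0])
64 [-0.022      -0.02951326  0.07468697] ([0.054, -0.004, 0.119], [-0.0, 0.331, 0.0])
70 [-0.022      -0.02514247  0.07671283] ([0.072, -0.004, 0.139], [-0.0, 0.398, 0.0])
75 [-0.022      -0.02135456  0.07804436] ([0.088, -0.004, 0.154], [-0.0, 0.453, 0.0])
80 [-0.022      -0.01746503  0.07904068] ([0.105, -0.004, 0.168], [-0.0, 0.509, 0.0])
85 [-0.022      -0.01350346  0.07969422] ([0.124, -0.004, 0.18], [-0.0, 0.564, 0.0])
```

View pics/f1.png

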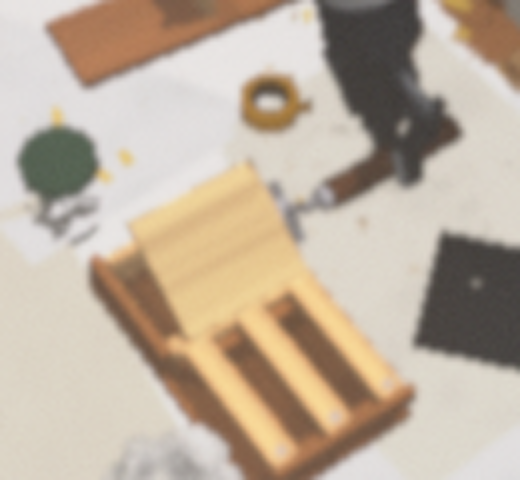

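The panel is tilted about 34° with its heel at the step, and the blade follows behind it. I continue.

Emit:
{"name": "move_arm", "arguments": {
  "increments": [
    {"rotation": [0, 0.03, 0], "linear": [0.005, -0.002, 0.011], "grip": 0},
    {"rotation": [0, 0.078, 0], "linear": [0.009, -0.004, 0.03], "grip": 0},
    {"rotation": [0, 0.137, 0], "linear": [0.017, -0.004, 0.052], "grip": 0},
    {"rotation": [0, 0.198, 0], "linear": [0.026, -0.004, 0.075], "grip": 0},
    {"rotation": [0, 0.264, 0], "linear": [0.039, -0.004, 0.098], "grip": 0},
    {"rotation": [0, 0.331, 0], "linear": [0.054, -0.004, 0.119], "grip": 0},
    {"rotation": [0, 0.398, 0], "linear": [0.072, -0.004, 0.139], "grip": 0},
    {"rotation": [0, 0.453, 0], "linear": [0.088, -0.004, 0.154], "grip": 0},
    {"rotation": [0, 0.509, 0], "linear": [0.105, -0.004, 0.168], "grip": 0},
    {"rotation": [0, 0.564, 0], "linear": [0.124, -0.004, 0.18], "grip": 0}
  ]
}}

```text
time_s: 13.35
tcp_pos: [0.5034, 0.1371, 0.083]
orientation: [[0.01, -1.0, -0.021], [-0.498, -0.023, 0.867], [-0.867, 0.002, -0.498]]
ft_force: [-0.2, -0.0, -1.8]
width: 0.0226
```

```bash
python3 - <<'E'
from h import *
p,R=now()
c=cam("scene"); im=c["frame"][165:285,215:345]; cv2.imwrite("pics/f2.png",cv2.resize(im,None,fx=4,fy=4,interpolation=2))
for t,u in((85,0),(88,0),(91,0),(94,0),(97,0),(100,1),(104,2),(108,3),(112,4),(116,5)): print(t,flip(t),inc(p,R,*target(flip(t,push=u),t)))
E
```

```text
t 13.35 [0.5034 0.1371 0.083 ] J [ 20.9  28.4 -12.3  60.3 -27.9  22.3] w 0.0226 F [-0.2 -0.  -1.8]
85 [-0.022      -0.01350346  0.07969422] ([-0.001, -0.001, -0.003], [0.001, 0.002, -0.001])
88 [-0.022      -0.01110446  0.07991963] ([0.001, -0.001, 0.01], [0.001, 0.035, -0.001])
91 [-0.022      -0.00890517  0.08016062] ([0.004, -0.001, 0.022], [0.001, 0.068, -0.001])
94 [-0.022      -0.00710514  0.08057986] ([0.007, -0.001, 0.032], [0.001, 0.102, -0.001])
97 [-0.022      -0.00528563  0.08090433] ([0.011, -0.001, 0.042], [0.001, 0.135, -0.001])
100 [-0.022      -0.00345164  0.08113312] ([0.013, -0.001, 0.055], [0.001, 0.168, -0.001])
104 [-0.022      -0.00099246  0.08128831] ([0.018, -0.001, 0.07], [0.001, 0.213, -0.001])
108 [-0.022       0.00147154  0.08127158] ([0.023, -0.001, 0.085], [0.001, 0.257, -0.0])
112 [-0.022       0.00392838  0.08108301] ([0.029, -0.001, 0.1], [0.001, 0.302, -0.0])
116 [-0.022       0.00636608  0.08072352] ([0.036, -0.001, 0.114], [0.001, 0.346, -0.0])
```

View pics/f2.png

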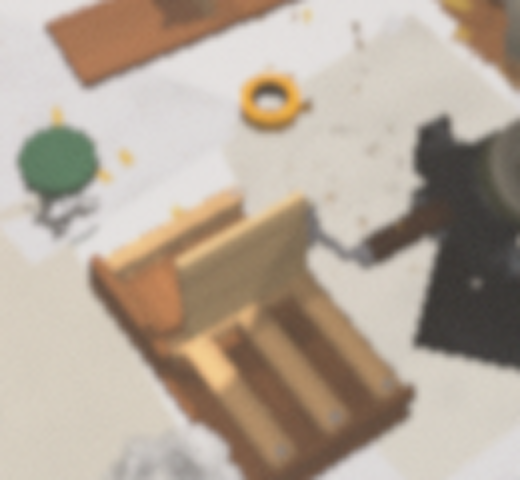

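The panel stands nearly upright against the step. Now the slow push past balance.

Emit:
{"name": "move_arm", "arguments": {
  "increments": [
    {"rotation": [0, 0.02, 0], "linear": [0, 0, 0.005], "grip": 0},
    {"rotation": [0, 0.045, 0], "linear": [0.002, -0.001, 0.013], "grip": 0},
    {"rotation": [0.001, 0.068, 0], "linear": [0.004, -0.001, 0.022], "grip": 0},
    {"rotation": [0.001, 0.102, 0], "linear": [0.007, -0.001, 0.032], "grip": 0},
    {"rotation": [0.001, 0.135, 0], "linear": [0.011, -0.001, 0.042], "grip": 0},
    {"rotation": [0.001, 0.168, 0], "linear": [0.013, -0.001, 0.055], "grip": 0},
    {"rotation": [0.001, 0.213, 0], "linear": [0.018, -0.001, 0.07], "grip": 0},
    {"rotation": [0.001, 0.257, 0], "linear": [0.023, -0.001, 0.085], "grip": 0},
    {"rotation": [0.001, 0.302, 0], "linear": [0.029, -0.001, 0.1], "grip": 0},
    {"rotation": [0.001, 0.346, 0], "linear": [0.036, -0.001, 0.114], "grip": 0}
  ]
}}

```text
time_s: 14.4
tcp_pos: [0.5042, 0.1569, 0.0612]
orientation: [[0.019, -1.0, -0.009], [-0.874, -0.021, 0.485], [-0.485, -0.002, -0.875]]
ft_force: [-0.3, -0.0, -2.3]
width: 0.0226
```

```bash
python3 - <<'E'
from h import *
p,R=now()
c=cam("scene"); im=c["frame"][165:285,215:345]; cv2.imwrite("pics/f3.png",cv2.resize(im,None,fx=4,fy=4,interpolation=2))
# measure flipped panel
for d in cut_out("scene","panel_center")[:5]:
    m=d["mask"]; w=np.array([atz(c,q,.054)[:2] for q in max(cv2.findContours(m.astype(np.uint8),0,1)[0],key=len)[:,0,:].astype(float)])
    r=cv2.minAreaRect((w*1000).astype(np.float32)); print(round(d["confidence"],2),np.round(r[0]),np.round(r[1]),round(r[2],1))
# retreat: back out along -x with blade
b=target([-.14,-.01,.10],116); print(inc(p,R,*b))
E
```

```text
t 14.4 [0.5042 0.1569 0.0612] J [ 31.8  51.5   5.7  86.7 -48.9  50.7] w 0.0226 F [-0.3 -0.  -2.3]
0.83 [542. 218.] [ 58. 108.] 5.2
0.61 [652. 133.] [117. 105.] 1.2
([0.037, 0.476, -0.109], [-0.001, -0.0, -0.0])
```

View pics/f3.png

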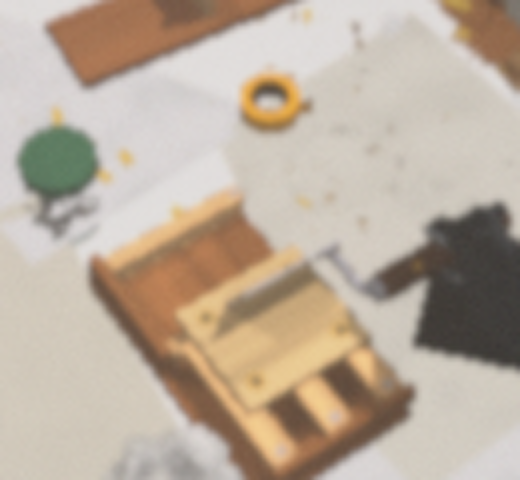

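The panel lies in the high bay with inserts showing at (205,318), (345,328) and (255,382). Now I back out, level the spatula and return it.

Emit:
{"name": "move_arm", "arguments": {
  "increments": [
    {"rotation": [0, 0, 0], "linear": [0.003, 0.01, -0.015], "grip": 0},
    {"rotation": [0, 0, 0], "linear": [0.008, 0.04, -0.035], "grip": 0},
    {"rotation": [0, 0, 0], "linear": [0.013, 0.09, -0.055], "grip": 0},
    {"rotation": [0, 0, 0], "linear": [0.018, 0.15, -0.07], "grip": 0},
    {"rotation": [0, 0, 0], "linear": [0.023, 0.22, -0.085], "grip": 0},
    {"rotation": [0, 0, 0], "linear": [0.028, 0.29, -0.095], "grip": 0},
    {"rotation": [0, 0, 0], "linear": [0.032, 0.36, -0.1], "grip": 0},
    {"rotation": [0, 0, 0], "linear": [0.035, 0.42, -0.105], "grip": 0},
    {"rotation": [0, 0, 0], "linear": [0.037, 0.46, -0.109], "grip": 0},
    {"rotation": [0, 0, 0], "linear": [0.037, 0.476, -0.109], "grip": 0}
  ]
}}

```text
time_s: 15.5
tcp_pos: [0.3847, 0.1327, 0.0816]
orientation: [[0.02, -1.0, -0.009], [-0.873, -0.022, 0.488], [-0.488, -0.002, -0.873]]
ft_force: [1.2, -0.3, -1.2]
width: 0.0225
```

```bash
python3 - <<'E'
from h import *
p,R=now()
print("A",inc(p,R,[.41,.05,.19],Rt(-1,-0.)))
print("A mid",inc(p,R,[.40,.10,.15],Rt(0,-30.)))
print("B",inc([.41,.05,.19],Rt(-1,0),[.4557,-.1984,.1769],Rt(-3.3,55)))
E
```

```text
t 15.5 [0.3847 0.1327 0.0816] J [ 36.3  42.  -12.5  81.2 -45.7  55.3] w 0.0225 F [ 1.2 -0.3 -1.2]
A ([0.079, -0.095, -0.541], [0.022, -0.676, 0.015])
A mid ([-0.018, -0.059, -0.303], [0.009, -0.342, 0.011])
B ([0.052, -0.2, -0.99], [0.024, -0.611, -0.012])
```

Emit:
{"name": "move_arm", "arguments": {
  "increments": [
    {"rotation": [0.001, -0.03, 0.001], "linear": [0.003, -0.003, -0.03], "grip": 0},
    {"rotation": [0.003, -0.09, 0.002], "linear": [0.009, -0.01, -0.08], "grip": 0},
    {"rotation": [0.005, -0.16, 0.004], "linear": [0.018, -0.022, -0.14], "grip": 0},
    {"rotation": [0.008, -0.24, 0.006], "linear": [0.027, -0.033, -0.21], "grip": 0},
    {"rotation": [0.01, -0.32, 0.008], "linear": [0.037, -0.045, -0.28], "grip": 0},
    {"rotation": [0.013, -0.4, 0.009], "linear": [0.048, -0.057, -0.34], "grip": 0},
    {"rotation": [0.016, -0.49, 0.011], "linear": [0.057, -0.069, -0.4], "grip": 0},
    {"rotation": [0.019, -0.57, 0.013], "linear": [0.068, -0.08, -0.46], "grip": 0},
    {"rotation": [0.021, -0.64, 0.014], "linear": [0.075, -0.09, -0.51], "grip": 0},
    {"rotation": [0.022, -0.676, 0.015], "linear": [0.079, -0.095, -0.541], "grip": 0}
  ]
}}

```text
time_s: 16.5
tcp_pos: [0.4114, 0.0486, 0.191]
orientation: [[0.003, -1.0, 0.021], [0.001, 0.021, 1.0], [-1.0, -0.003, 0.001]]
ft_force: [0.4, 0.4, -2.3]
width: 0.0226
```

```bash
python3 - <<'E'
from h import *
p,R=now()
print("B",inc(p,R,[.4557,-.1984,.1769],Rt(-3.3,55)))
E
```

```text
t 16.5 [0.4114 0.0486 0.191 ] J [ -4.4   1.8 -25.6  62.5   0.1  -3.3] w 0.0226 F [ 0.4  0.4 -2.3]
B ([0.056, -0.198, -0.984], [0.023, -0.61, -0.01])
```

Emit:
{"name": "move_arm", "arguments": {
  "increments": [
    {"rotation": [0.001, -0.03, 0], "linear": [0.003, -0.01, -0.05], "grip": 0},
    {"rotation": [0.003, -0.09, -0.001], "linear": [0.008, -0.03, -0.15], "grip": 0},
    {"rotation": [0.006, -0.17, -0.003], "linear": [0.016, -0.056, -0.28], "grip": 0},
    {"rotation": [0.009, -0.255, -0.004], "linear": [0.024, -0.084, -0.42], "grip": 0},
    {"rotation": [0.013, -0.34, -0.006], "linear": [0.032, -0.113, -0.56], "grip": 0},
    {"rotation": [0.016, -0.425, -0.007], "linear": [0.04, -0.141, -0.7], "grip": 0},
    {"rotation": [0.019, -0.5, -0.008], "linear": [0.047, -0.165, -0.82], "grip": 0},
    {"rotation": [0.021, -0.565, -0.009], "linear": [0.052, -0.184, -0.92], "grip": 0},
    {"rotation": [0.023, -0.6, -0.01], "linear": [0.055, -0.195, -0.97], "grip": 0},
    {"rotation": [0.023, -0.61, -0.01], "linear": [0.056, -0.198, -0.984], "grip": 0}
  ]
}}

```text
time_s: 17.5
tcp_pos: [0.4554, -0.1992, 0.1728]
orientation: [[0.044, -0.998, 0.039], [0.817, 0.058, 0.573], [-0.574, 0.006, 0.818]]
ft_force: [0.3, 0.4, -2.6]
width: 0.0223
```

```bash
python3 - <<'E'
from h import *
p,R=now()
print("low",inc(p,R,[.4558,-.1988,.0970],Rt(-3.3,55)))
print("mid",inc(p,R,[.4557,-.1987,.12],Rt(-3.3,55)))
c=cam("scene")
S=Ro.from_euler("z",-3.,degrees=True).as_matrix(); C=p+S@OFF
cor=proj(c,[C+S@np.array([x,y,0]) for x,y in((.045,.027),(.045,-.027),(-.045,-.027),(-.045,.027))])
x0,y0=200,110;k=5
im=cv2.resize(c["frame"][y0:y0+90,x0:x0+130],None,fx=k,fy=k,interpolation=2)
for q in cor: cv2.circle(im,tuple(int(v) for v in (q-[x0-.5,y0-.5])*k),2,(0,0,255),-1)
cv2.imwrite("pics/r1.png",im)
for d in cut_out("scene","spatula_blade")[:2]:print(d["extent"],d["confidence"])
print(cor.round(1))
E
```

```text
t 17.5 [ 0.4554 -0.1992  0.1728] J [-51.5  41.9   7.  101.9  32.9 -62.6] w 0.0223 F [ 0.3  0.4 -2.6]
low ([0.176, -0.004, -0.247], [-0.004, -0.001, -0.002])
mid ([0.123, -0.003, -0.172], [-0.004, -0.001, -0.002])
[227.9, 115.7, 296.0, 159.8] 0.68
[[236.  160. ]
 [228.6 149.4]
 [252.9 139.5]
 [260.6 149.8]]
```

View pics/r1.png

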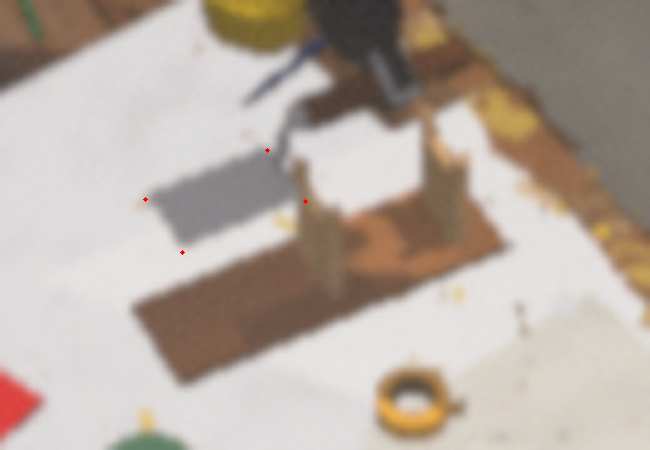

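The spatula is level and has not slipped: the blade corners agree with the dots to about 1–2 image px, the same offset as before. Lowering it into the notches.

Emit:
{"name": "move_arm", "arguments": {
  "increments": [
    {"rotation": [-0.001, 0, 0], "linear": [0.01, 0, -0.015], "grip": 0},
    {"rotation": [-0.002, 0, -0.001], "linear": [0.035, -0.001, -0.05], "grip": 0},
    {"rotation": [-0.003, 0, -0.002], "linear": [0.065, -0.002, -0.092], "grip": 0},
    {"rotation": [-0.004, -0.001, -0.002], "linear": [0.095, -0.003, -0.134], "grip": 0},
    {"rotation": [-0.004, -0.001, -0.002], "linear": [0.125, -0.003, -0.175], "grip": 0},
    {"rotation": [-0.004, -0.001, -0.002], "linear": [0.145, -0.003, -0.204], "grip": 0},
    {"rotation": [-0.004, -0.001, -0.002], "linear": [0.16, -0.004, -0.225], "grip": 0},
    {"rotation": [-0.004, -0.001, -0.002], "linear": [0.17, -0.004, -0.239], "grip": 0},
    {"rotation": [-0.004, -0.001, -0.002], "linear": [0.175, -0.004, -0.246], "grip": 0},
    {"rotation": [-0.004, -0.001, -0.002], "linear": [0.176, -0.004, -0.247], "grip": 0}
  ]
}}

```text
time_s: 18.6
tcp_pos: [0.4567, -0.196, 0.099]
orientation: [[0.046, -0.999, 0.029], [0.817, 0.055, 0.574], [-0.574, -0.003, 0.819]]
ft_force: [0.1, -0.2, -1.4]
width: 0.0225
```

```bash
python3 - <<'E'
from h import *
p,R=now()
print(inc(p,R,[.4558,-.1988,.0966],Rt(-3.3,55)))
E
```

```text
t 18.6 [ 0.4567 -0.196   0.099 ] J [-51.3  46.    3.4  94.   33.2 -62.9] w 0.0225 F [ 0.1 -0.2 -1.4]
([-0.004, 0.003, -0.014], [0.002, -0.001, -0.001])
```

Emit:
{"name": "move_arm", "arguments": {
  "increments": [
    {"rotation": [0.001, 0, 0], "linear": [-0.001, 0.001, -0.005], "grip": 0},
    {"rotation": [0.002, 0, 0], "linear": [-0.003, 0.002, -0.01], "grip": 0},
    {"rotation": [0.002, 0, 0], "linear": [-0.004, 0.003, -0.013], "grip": 0},
    {"rotation": [0.002, 0, 0], "linear": [-0.004, 0.003, -0.013], "grip": 0},
    {"rotation": [0.002, 0, 0], "linear": [-0.004, 0.003, -0.013], "grip": 0.35},
    {"rotation": [0.002, 0, 0], "linear": [-0.004, 0.003, -0.013], "grip": 0.4},
    {"rotation": [0.002, 0, 0], "linear": [-0.004, 0.003, -0.013], "grip": 0.6},
    {"rotation": [0.002, 0, 0], "linear": [-0.004, 0.003, -0.013], "grip": 0.8},
    {"rotation": [0.002, 0, 0], "linear": [-0.004, 0.003, -0.013], "grip": 1},
    {"rotation": [0.002, 0, 0], "linear": [-0.004, 0.003, -0.013], "grip": 1}
  ]
}}

```text
time_s: 19.6
tcp_pos: [0.4558, -0.1985, 0.0971]
orientation: [[0.046, -0.998, 0.032], [0.817, 0.056, 0.574], [-0.575, 0.0, 0.818]]
ft_force: [0.1, 0.1, -0.5]
width: 0.0852
```

```bash
python3 - <<'E'
from h import *
p,R=now()
E
```

```text
t 19.6 [ 0.4558 -0.1985  0.0971] J [-51.5  46.2   3.5  94.1  33.  -62.9] w 0.0852 F [ 0.1  0.1 -0.5]
```

Released. I back off along the finger axis, then look.

Emit:
{"name": "move_arm", "arguments": {
  "increments": [
    {"rotation": [0, 0, 0], "linear": [-0.03, 0, 0], "grip": 1},
    {"rotation": [0, 0, 0], "linear": [-0.08, 0, 0], "grip": 1},
    {"rotation": [0, 0, 0], "linear": [-0.15, 0, 0], "grip": 1},
    {"rotation": [0, 0, 0], "linear": [-0.23, 0, 0], "grip": 1},
    {"rotation": [0, 0, 0], "linear": [-0.31, 0, 0], "grip": 1},
    {"rotation": [0, 0, 0], "linear": [-0.39, 0, 0], "grip": 1},
    {"rotation": [0, 0, 0], "linear": [-0.45, 0, 0], "grip": 1},
    {"rotation": [0, 0, 0], "linear": [-0.49, 0, 0.03], "grip": 1},
    {"rotation": [0, 0, 0], "linear": [-0.5, 0, 0.1], "grip": 1},
    {"rotation": [0, 0, 0], "linear": [-0.5, 0, 0.16], "grip": 1}
  ]
}}

```text
time_s: 20.6
tcp_pos: [0.4514, -0.2773, 0.2031]
orientation: [[0.047, -0.998, 0.032], [0.817, 0.057, 0.574], [-0.575, -0.0, 0.818]]
ft_force: [0.1, -0.5, -0.8]
width: 0.0854
```

```bash
python3 - <<'E'
from h import *
now()
a=cam("scene");b=cam("side")
cv2.imwrite("pics/end.png",np.hstack([cv2.resize(a["frame"][110:285,200:345],None,fx=2.7,fy=2.7,interpolation=2),cv2.resize(b["frame"][165:340,220:365],None,fx=2.7,fy=2.7,interpolation=2)]))
for n,c in(("scene",a),("side",b)):
    for d in cut_out(n,"panel_center")[:5]:
        w=np.array([atz(c,q,.054)[:2] for q in max(cv2.findContours(d["mask"].astype(np.uint8),0,1)[0],key=len)[:,0,:].astype(float)])
        r=cv2.minAreaRect((w*1000).astype(np.float32)); print(n,round(d["confidence"],2),np.round(r[0]),np.round(r[1]),round(r[2],1))
    for q,z in(("spatula_grip",.0955),("spatula_blade",.0505),("screw_jar",0)):
        print(n,q,[(np.round(atz(c,d["at"],z),3)[:2].tolist(),round(d["confidence"],2)) for d in spot_point(n,q)[:2]])
E
```

```text
t 20.6 [ 0.4514 -0.2773  0.2031] J [-56.   46.9  20.8 112.5  29.7 -66.4] w 0.0854 F [ 0.1 -0.5 -0.8]
scene 0.75 [ 804. -213.] [101. 111.] 21.0
scene 0.72 [ 528. -180.] [ 99. 268.] 86.0
scene 0.6 [652. 134.] [112. 106.] 1.2
scene 0.59 [504. 203.] [109.  96.] 41.5
scene spatula_grip [([0.462, -0.199], 0.71)]
scene spatula_blade [([0.582, -0.217], 0.85)]
scene screw_jar [([0.725, -0.059], 0.73)]
side 0.93 [462. 124.] [104. 108.] 38.9
side 0.66 [384. 306.] [107. 100.] 40.1
side spatula_grip [([0.455, -0.199], 0.68)]
side spatula_blade []
side screw_jar []
```

The picture viewer has reached its limit, so I check by numbers. The scene camera puts the panel at y≈0.134, a little short of the expected 0.147. I go over the stand with the wrist camera for an accurate measurement.

```bash
python3 - <<'E'
from h import *
p,R=now()
a=([.45,-.20,.33],Rt(-2,20)); b=([.60,.03,.32],Rt(0,0))
print(inc(p,R,*a)); print(inc(*a,*b))
E
```

```text
t 21.1 [ 0.4512 -0.2777  0.2011] J [-56.   47.   20.8 112.4  29.6 -66.4] w 0.0852 F [-0.  -0.   0.3]
([-0.042, 0.023, 0.6], [-0.011, 0.389, 0.008])
([0.359, -0.568, 0.87], [-0.022, 0.222, 0.004])
```

Emit:
{"name": "move_arm", "arguments": {
  "increments": [
    {"rotation": [0, 0.02, 0], "linear": [-0.002, 0.001, 0.04], "grip": 1},
    {"rotation": [-0.001, 0.06, 0.001], "linear": [-0.006, 0.003, 0.1], "grip": 1},
    {"rotation": [-0.003, 0.11, 0.002], "linear": [-0.012, 0.006, 0.18], "grip": 1},
    {"rotation": [-0.005, 0.17, 0.003], "linear": [-0.018, 0.01, 0.27], "grip": 1},
    {"rotation": [-0.006, 0.23, 0.005], "linear": [-0.025, 0.013, 0.36], "grip": 1},
    {"rotation": [-0.008, 0.29, 0.006], "linear": [-0.031, 0.017, 0.45], "grip": 1},
    {"rotation": [-0.01, 0.34, 0.007], "linear": [-0.037, 0.02, 0.53], "grip": 1},
    {"rotation": [-0.011, 0.375, 0.008], "linear": [-0.041, 0.022, 0.58], "grip": 1},
    {"rotation": [-0.011, 0.389, 0.008], "linear": [-0.042, 0.023, 0.6], "grip": 1},
    {"rotation": [-0.011, 0.389, 0.008], "linear": [-0.042, 0.023, 0.6], "grip": 1}
  ]
}}

```text
time_s: 22.1
tcp_pos: [0.45, -0.1994, 0.3312]
orientation: [[0.013, -0.999, 0.031], [0.34, 0.034, 0.94], [-0.94, -0.002, 0.34]]
ft_force: [-0.3, 0.1, 0.1]
width: 0.0855
```

Emit:
{"name": "move_arm", "arguments": {
  "increments": [
    {"rotation": [-0.001, 0.015, 0], "linear": [0.02, -0.03, 0.05], "grip": 1},
    {"rotation": [-0.004, 0.04, 0.001], "linear": [0.06, -0.1, 0.15], "grip": 1},
    {"rotation": [-0.007, 0.07, 0.001], "linear": [0.115, -0.18, 0.28], "grip": 1},
    {"rotation": [-0.01, 0.105, 0.002], "linear": [0.17, -0.27, 0.41], "grip": 1},
    {"rotation": [-0.014, 0.14, 0.003], "linear": [0.225, -0.355, 0.545], "grip": 1},
    {"rotation": [-0.017, 0.175, 0.003], "linear": [0.28, -0.44, 0.68], "grip": 1},
    {"rotation": [-0.02, 0.2, 0.004], "linear": [0.325, -0.51, 0.785], "grip": 1},
    {"rotation": [-0.022, 0.215, 0.004], "linear": [0.35, -0.55, 0.845], "grip": 1},
    {"rotation": [-0.022, 0.222, 0.004], "linear": [0.359, -0.568, 0.87], "grip": 1},
    {"rotation": [-0.022, 0.222, 0.004], "linear": [0.359, -0.568, 0.87], "grip": 1}
  ]
}}

```text
time_s: 23.1
tcp_pos: [0.6003, 0.0301, 0.318]
orientation: [[-0.004, -1.0, -0.001], [-0.0, -0.001, 1.0], [-1.0, 0.004, -0.0]]
ft_force: [0.7, -0.1, -1.5]
width: 0.0853
```

```bash
python3 - <<'E'
from h import *
now()
c=cam("wrist"); cv2.imwrite("pics/wend.png",c["frame"]); np.savez("wend.npz",**{k:c[k] for k in("camera_matrix","rvec","tvec")})
for d in cut_out("wrist","panel_center")[:4]:
    ct=max(cv2.findContours(d["mask"].astype(np.uint8),0,1)[0],key=len)[:,0,:].astype(float)
    w=np.array([atz(c,q,.054)[:2] for q in ct]);r=cv2.minAreaRect((w*1000).astype(np.float32)); print(round(d["confidence"],2),d["extent"],np.round(r[0],1),np.round(r[1],1),round(r[2],1))
for q,z in(("panel_center",.05),("step_edge",.046),("stand",0),("spatula_grip",.0955),("spatula_blade",.0505),("screw_jar",0),("rest_seat",.0955)):
    print(q,[(np.round(d["at"],1).tolist(),np.round(atz(c,d["at"],z),4)[:2].tolist(),round(d["confidence"],2)) for d in spot_point("wrist",q)[:2]])
print(proj(c,[O+np.array(v) for v in((0,0,.046),(-.055,-.012,.054),(.055,-.012,.054),(.055,.088,.054),(-.055,.088,.054))]).round(1))
g=cv2.cvtColor(c["frame"],6); np.save("g.npy",g)
E
```

```text
t 23.1 [0.6003 0.0301 0.318 ] J [-4.8 20.9 16.2 85.5 -0.  -4.8] w 0.0853 F [ 0.7 -0.1 -1.5]
0.88 [356.0, 1.4, 488.0, 128.2] [487.4 168.6] [100.7  93.2] 42.0
0.68 [333.6, 167.7, 427.1, 268.6] [651.8 136.1] [111.2 100.7] 2.1
0.67 [14.8, 262.2, 115.0, 348.1] [ 761.5 -217.6] [ 85.5 102.7] 20.3
panel_center [([379.8, 218.5], [0.6514, 0.1396], 0.96), ([73.0, 307.5], [0.7636, -0.2195], 0.88)]
step_edge []
stand [([347.8, 215.7], [0.6633, 0.1131], 0.86)]
spatula_grip [([12.6, 21.1], [0.4616, -0.1994], 0.89)]
spatula_blade [([59.7, 153.6], [0.5799, -0.2048], 0.74)]
screw_jar [([209.2, 257.2], [0.7197, -0.0635], 0.96)]
rest_seat []
[[351.4 219.6]
 [344.2 172.5]
 [339.6 267.5]
 [426.8 267.7]
 [438.2 172.7]]
```

The wrist view confirms it numerically:
- **Panel:** its outline at slat height is 111 × 101 mm, which is its full size, so it lies flat. Its yaw of 2° matches the stand. Its centre is about 27 mm past the step.
- **Spatula:** it is at its original spot in the rest.
- **Jar:** it has not moved.

I'm handing it in.

```bash
python3 -c "
from station import *
print(hand_in(), read_state()['time_s'])"
```

```text
the job is handed in; nothing more can be done
the job is handed in; nothing more can be done
```

The panel is flipped into the high bay with its inserts facing up, the spatula is back in its rest, and the job was handed in at about 23 s. I gripped the handle tilted 55°, slid the blade under the panel and turned it about 116° over the step. No force reading between moves exceeded about 3 N. I saw no sign of the gripper or arm touching the panel.

Last checks:
- **Panel:** the inserts were visible in the picture taken right after the flip. From above, its outline at slat height measured 111 × 101 mm with 2° yaw, so it lies flat. Its centre is about 27 mm past the step edge, about 11 mm short of the nominal 38 mm. I left it there.
- **Spatula:** it was found at (0.46, −0.20) m, within 2 mm of where it started. That matches it lying in the notches.
- **Screw jar:** it is where it was, at (0.72, −0.06) m.
- **Robot:** it was clear of everything at hand-in.

The side camera missed the flipped panel, the blade and the jar in its last picture. I reached the 12-picture viewing limit before a final look, so the last checks are numbers only.

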